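Key the loose flywheel of the teahouse hand mill

TASK

The flywheel of the leaning hand mill is loose on its square shaft. Lift the tapered steel key up and off its fork on the rack, start its thin end in the gap between hub and shaft (sloping face towards the hub) and let go so that it stands there by itself. Then tap it down from above until its head sits on the hub and the key is tight, and leave the other hanging tool and the crockery where they are.

Things in the scene. Friction and masses are not known exactly. Their poses are not given: they have to be found in the camera images.
- key: Steel taper key, 0.13-0.21 kg, hanging in one of the forks, axes within 3 deg of the rack's. Origin: middle of the head's underside, z up from shank to head. Head flange 16 (x) by 36 (y), z 0 to 8 mm. Shank z 0 to -60, 16 wide in y; flat face at x -6 all along, sloping face at x +5.9 under the head falling 1 in 8 to x -1.6 at the thin end (11.9 to 4.4 mm thick).
- key_tang (a point): Centre of the top of the key's tang, 40 mm above the key's origin: where to tap. The tang, 12 (x) by 22 (y) mm, stands 32 mm tall on the 8 mm thick flange and is the part to grip. Axes as the key's.
- key_end (a point): Middle of the shank's thin lower end, 60 mm below the key's origin and 3.8 mm to its -x. The last 10 mm of the shank is only 10 mm wide in y. Axes as the key's.
- rack: Low fixed wooden rack with two steel forks. Origin on the counter; x points from the prong tips to its post, y from the right to the left fork. The post plank (x 54 to 70 mm) does not rise above the prongs and nothing stands over them.
- fork_left (a point): Middle of the fork at the rack's y = +60 mm, level with the prong tops, 120 mm above the counter. Two prongs along x, 20 mm apart inside, 34 mm outside, with 5 mm high upturned lips at their -x ends (13 to 17 mm from here). Axes as the rack's.
- fork_right (a point): The same for the other fork, at the rack's y = -60 mm.
- pin: The other hanging tool, to be left alone, in the other fork: a round untapered pin 14 mm thick, 75 mm long, with a round flange and a wooden ball on top. Origin at the underside of its flange.
- keyway (a point): Fixed target frame: where the key's origin is and how its axes point when it is fully home. z is the shaft's axis, leaning 30 degrees from vertical towards this frame's -y side (x is level); z = 0 is the hub's top face, a flat block 90 by 70 mm. The shaft's side, at x = -6 mm, is one wall of the gap; the hub's wall, on the +x side, is the other.
- gap_mouth (a point): Middle of the gap's mouth in the hub's top face (axes as keyway): 8.9 mm wide in x, 20 mm in y with the hub loose; over 60 mm deep, its hub wall sloping in 1 in 8 going down. The key first binds with its head's underside 19 to 24 mm above the hub face; 5 N or more makes it stand firmly. The flywheel lies 46 mm below the face; its crank grip does not rise over 10 mm above it.
- hub (a joint): How far the loose hub has shifted along the keyway's x (m): 0 to 0.0006 when loose, about 0.003 when the key is home. It shifts with dry friction and stays where pushed: driving the key along the shaft's axis takes about 8 to 11 N at first, 10 to 16 N near the end, and with the head seated on the hub it stops dead.
- teapot: Cream ceramic teapot with a steel lid, 110 mm across, 115 mm high, spout and handle along its y; origin under its centre. Bystander.
- teapot2: The same shape slightly smaller with a ceramic lid, 100 mm high; origin under its centre. Bystander.
- bowl: Steel bowl 80 mm across, 45 mm high; origin under its centre. Bystander.
- mug: Steel mug 76 mm across, 85 mm high; origin under its centre. Bystander.
- lid: Steel pot lid 104 mm across with a knob, 26 mm high; origin under its centre. Bystander.
- saucer: Steel plate 120 mm across, 18 mm high; origin under its centre. Bystander.

How it is judged:
On the way, in this order (a step that is already met when the one before it is completed fails the run):
1. the key is lifted clear, its shoulder at least 20 mm above the fork's prongs (z of key in the frame of rack above 0.14 m), for 0.1 s.
2. the key stands started in the gap by itself, not touched by the gripper, its shoulder still 4 to 34 mm above the hub (z of key in the frame of keyway between 0.004 and 0.034 m and x of key in the frame of keyway between -0.01 and 0.01 m and y of key in the frame of keyway between -0.01 and 0.01 m and angle between the z axis of key and the z axis of keyway, either way round below 0.25 rad and contact force between the fingers and key below 0.1 N and linear speed of key below 0.02 m/s), for 0.2 s.
At the end, for the whole second after the job is handed in: The key is in the gap, in line with the shaft within 4.5 degrees, its head's underside within 2 mm of the hub's top face, the hub's slack taken up (shifted more than 2.2 mm), the key at rest and released (z of key in the frame of keyway between -0.003 and 0.002 m and x of key in the frame of keyway between -0.004 and 0.004 m and y of key in the frame of keyway between -0.004 and 0.004 m and angle between the z axis of key and the z axis of keyway, either way round below 0.08 rad and angle between the x axis of key and the x axis of keyway, either way round below 0.12 rad and value of joint hub above 0.0022 m and linear speed of key below 0.01 m/s); the robot touches nothing.
It fails at once if a bystander was moved more than 40 mm or the other tool more than 30 mm from its place (distance of any of teapot, teapot2, bowl, mug, lid, saucer from where it was at the start of the episode above 0.04 m or distance of pin from where it was at the start of the episode above 0.03 m).
It also fails if it takes over 45 s, if anything falls off the work surface, if the arm or the gripper's body presses on something with over 40 N, if the wrist force passes 120 N, or if a joint passes its speed limit or range.

ROBOT

A 6-joint arm with a two-finger parallel gripper is mounted at the origin on the work surface. World frame = base frame: x ahead of the robot, y to its left, z up, the work surface at z = 0. Lengths are in m, angles in rad, forces in N, time in s.
With the tool pointing down it reaches from about 0.275 to 0.775 m from the base axis. Payload 14.6 kg.
Tool frame: the origin (TCP) lies on the centre line of the jaws, within the pads' length; the fingertips stand 11 mm ahead of it and the grasp point (between the pads) lies 8 mm behind it; z points along the fingers, y is the line along which they close (so a half turn about z gives the same grasp; the last joint's range is limited). The gripper opens to 85 mm and grips with 20 to 120 N. Pads are 22 mm wide; open, the fingers measure 114 mm over their backs; the gripper's body (76 mm by 85 mm) begins 54 mm behind the grasp point. The pads swing forward as they close: fully open they stand 13 mm farther back than shut.
Start: joints at [-1.422, 0.263, -0.048, 1.259, 0, 1.415], TCP at [0.157, -0.501, 0.242] pointing down, gripper open.
Joint ranges: [-2.65, 2.65], [-0.89, 1.7], [-1.18, 1.37], [-2.13, 2.11], [-1.35, 1.29], [-3.14, 3.14]. Speed limits (rad/s): [1.89, 1.89, 2.57, 2.79, 3.14, 3.14].

INTERFACE

Orientations are given as a unit quaternion [w, x, y, z].
In Python, from plant import r, optics gives the robot as it stands.
- The arm moves only by the tool drive_tool, never from a script. Its arguments are lists of equal length, an entry for each row: "gripper": the closure, from -1 (fully open) to 1 (shut); "xyz": the shift along the world's x, y, z in m, a list of three; "roll": the turn about the world's z in degrees. In form: {"gripper": [gripper, ...], "xyz": [[dx, dy, dz], ...], "roll": [roll, ...]}. A call has 1 to 8 rows; each row is the pose to reach, as a shift and turn from the pose commanded when the call began; what a row does not reach only later rows make up. A row lasts 1/8 s, in which the tool goes at most 62.5 mm and 10.7 degrees, less where a joint would pass 70% of its speed; a pose out of reach is approached as far as the arm can. A call with a gripper value outside its range is refused whole. The fingers move at their own pace and stop on an object; "grip_force" is the grip in N (left out, the last holds). Time passes only in rows, so rows that repeat a pose let the fingers close. It gives the time, the measured TCP pose, the force, the opening and the grip force at its end, in the units of the state.
- r.sense(): the state, without advancing time (a new reading comes with each control period).
- optics.camera(name): name is "side" or "top"; returns a dict with "frame" (480x640x3 uint8, red, green, blue), "mtx" (3x3 intrinsics, pixels), "rvec" (rotation vector, rad) and "tvec" (3), from world to camera coordinates, as OpenCV has them. Camera axes: x right, y down, z forward; pixel columns grow to the right and rows downward; lengths in m; the calibration is good to about 2 mm. A picture is of the moment at which its call begins. There is no depth.
- r.job_done(): hands the job in; it is judged then, once.
The state is a dict: "clock": time; "joints": joint angles; "joint_vel": joint speeds; "joint_torque": joint torques, N m; "eef_pos": TCP position; "orientation": TCP orientation; "wrist_force": force on the tool from outside, world axes, zero at the start; "moment": the same for the moment, N m; "grip_width": finger opening in m; "finger_force": force on a finger pad.
Only numpy, scipy, OpenCV 4.12 (cv2) and the standard library are available. Lean on these libraries where they do the work, as an engineer would, in place of code of your own. Each camera call takes 0.05 s, during which the arm holds its last target. There are 200 camera calls.

## Working session

There is one attempt and no reset: what is moved stays moved. The work goes in short steps, Python scripts to look and compute and a tool call to move; the robot and the scene stay as the last step left them, time stands still between calls to the robot, and variables do not carry over. Pictures are saved under pics/ and viewed, at most 10 in all, crops included, and the job is handed in when it is done.

Besides the shell and the picture viewer there is one more tool, called as name(argument=value, ...), one argument or row to a line, values as JSON. drive_tool: Moves the arm, as the interface text tells. Its arguments: {"type":"object","properties":{"gripper":{"type":"array"},"xyz":{"type":"array"},"roll":{"type":"array"},"grip_force":{"type":"number"}},"required":["gripper","xyz","roll"]}

```bash
mkdir -p pics; ls; cat > h.py <<'E'
import numpy as np, cv2
from plant import r, optics
def snap(n,f):
    c=optics.camera(n); cv2.imwrite('pics/'+f,c['frame'][:,:,::-1]); np.savez('pics/'+f[:-4]+'.npz',**c); return c
def ray(c,p):
    R=cv2.Rodrigues(np.array(c['rvec'],float))[0]; t=np.array(c['tvec'],float).reshape(3)
    d=R.T@np.linalg.inv(c['mtx'])@np.array([p[0],p[1],1.]); return -R.T@t, d/np.linalg.norm(d)
def plane(c,p,z):
    o,d=ray(c,p); return o+d*(z-o[2])/d[2]
def tri(c1,p1,c2,p2):
    o1,d1=ray(c1,p1);o2,d2=ray(c2,p2)
    s=np.linalg.lstsq(np.c_[d1,-d2],o2-o1,rcond=None)[0]
    a=o1+d1*s[0];b=o2+d2*s[1]; return (a+b)/2,np.linalg.norm(a-b)
def proj(c,P):
    return cv2.projectPoints(np.array(P,float).reshape(-1,3),np.array(c['rvec'],float),np.array(c['tvec'],float),np.array(c['mtx'],float),None)[0].reshape(-1,2)
def load(f): return dict(np.load('pics/'+f+'.npz'))
E
python3 -c "
from h import *
for n in ('side','top'):
    c=snap(n,n+'0.png'); print(n,ray(c,(320,240)),c['mtx'][0,0])
print(r.sense())"
```

```text
pics
side (array([ 0.39232069, -0.93433245,  0.91780169]), array([ 0.13535988,  0.76120046, -0.63423305])) 622.4721907183697
top (array([0.43969359, 0.07507177, 1.48610119]), array([ 1.03973216e-01, -8.53173113e-04, -9.94579732e-01])) 585.0636250469654
{'clock': 0.1, 'joints': array([-1.42228123e+00,  2.63476621e-01, -4.88656478e-02,  1.25940599e+00,
       -1.44153243e-05,  1.41548473e+00]), 'joint_vel': array([-0.00155866,  0.00041296,  0.00259275,  0.00032455,  0.00096469,
        0.00110927]), 'joint_torque': array([ 3.41456514e-03, -6.38574100e+01,  3.85064721e+01,  9.90682456e-03,
       -1.54086651e-04,  7.68179973e-06]), 'eef_pos': array([ 0.1570162 , -0.50072199,  0.24187526]), 'orientation': array([-4.75986973e-04,  9.88483228e-01,  1.51329710e-01, -5.59017410e-06]), 'wrist_force': array([-0.58670207,  0.03331   ,  0.37059289]), 'moment': array([-0.0159345 ,  0.03975013,  0.01932352]), 'finger_force': 0.0, 'grip_width': 0.08520764113370988}
```

View pics/side0.png

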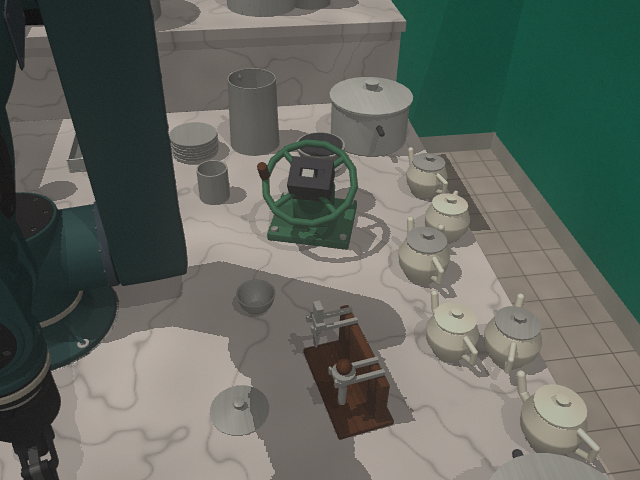

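View pics/top0.png

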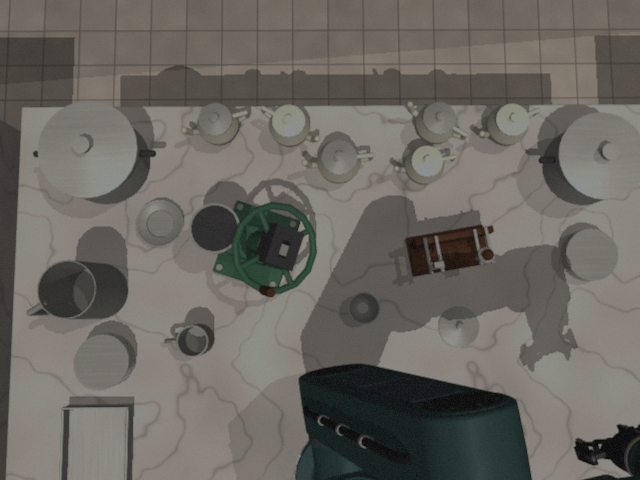

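```bash
python3 -c "
from h import *
s=cv2.imread('pics/side0.png');t=cv2.imread('pics/top0.png')
def z(i,x,y,w,h,k): return cv2.resize(i[y:y+h,x:x+w],None,fx=k,fy=k,interpolation=cv2.INTER_CUBIC)
a=np.vstack([z(s,295,290,100,75,4),z(t,400,215,100,75,4)])
b=np.vstack([z(s,260,135,100,75,4),z(t,240,205,100,75,4)])
cv2.imwrite('pics/crop0.png',np.hstack([a,b]))"
```

```text
(no output)
```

View pics/crop0.png

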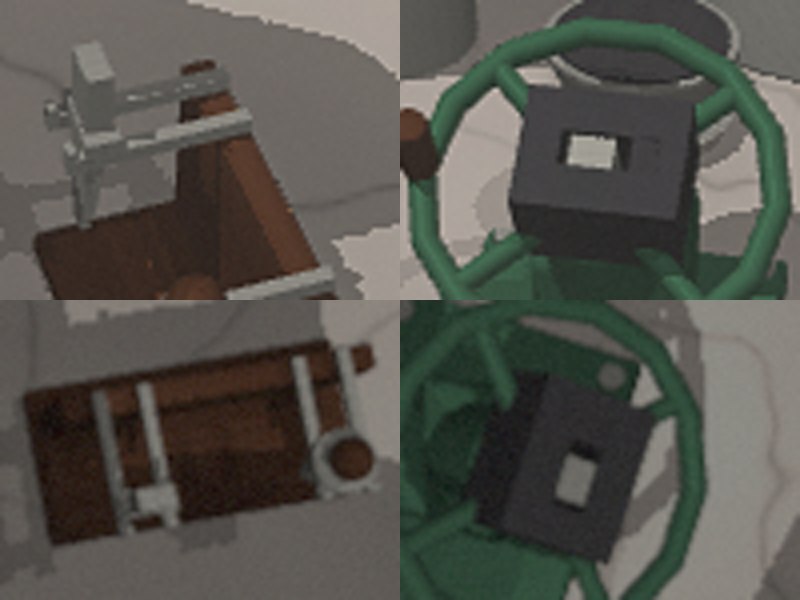

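```bash
cat > m.py <<'E'
from h import *
s=load('side0');t=load('top0')
S=lambda x,y,ox,oy:(ox+x/4-.375,oy+y/4-.375)
hs=lambda x,y:S(x-400,y,260,135); ht=lambda x,y:S(x-400,y-300,240,205)
rs=lambda x,y:S(x,y,295,290); rt=lambda x,y:S(x,y-300,400,215)
H={'lh':((533,88),(505,525)),'hh':((697,98),(545,375)),'hl':((680,218),(655,410)),'ll':((515,203),(608,562))}
P={}
for k,(a,b) in H.items():
    P[k],e=tri(s,hs(*a),t,ht(*b)); print(k,P[k].round(4),e.round(4))
print([np.linalg.norm(P[a]-P[b]).round(4) for a,b in (('lh','hh'),('hh','hl'),('hl','ll'),('ll','lh'))])
print('ctr',sum(P.values())/4)
for n,a,b in (('shaft top ctr',(591,151),(575,482)),('gap',(624,151),(585,447))):
    print(n,*tri(s,hs(*a),t,ht(*b)))
print('tang',*tri(s,rs(92,52),t,rt(155,498)), plane(t,rt(155,498),.16))
for p in ((98,395),(128,528),(145,385),(172,525),(299,360),(318,445)): print('prong',p,plane(t,rt(*p),.12).round(4))
for p in ((70,150),(252,118),(50,112),(228,80)): print('prong side',p,plane(s,rs(*p),.12).round(4))
E
python3 m.py
```

```text
lh [0.5286 0.1918 0.216 ] 0.002
hh [0.6119 0.17   0.2162] 0.0046
hl [0.595  0.1111 0.1813] 0.0018
ll [0.5109 0.1375 0.1804] 0.0039
[np.float64(0.0861), np.float64(0.0705), np.float64(0.0881), np.float64(0.0672)]
ctr [0.56160103 0.15258942 0.19847474]
shaft top ctr [0.55392432 0.15485389 0.19779666] 0.0030852599394948065
gap [0.57185243 0.14931094 0.19996642] 0.0005984526725174028
tang [ 0.52188267 -0.1942425   0.16368976] 0.0011925001774177808 [ 0.52151564 -0.19492865  0.16      ]
prong (98, 395) [ 0.5849 -0.1711  0.12  ]
prong (128, 528) [ 0.5065 -0.1868  0.12  ]
prong (145, 385) [ 0.5906 -0.1989  0.12  ]
prong (172, 525) [ 0.5081 -0.2126  0.12  ]
prong (299, 360) [ 0.6049 -0.2902  0.12  ]
prong (318, 445) [ 0.5545 -0.2998  0.12  ]
prong side (70, 150) [ 0.5114 -0.2085  0.12  ]
prong side (252, 118) [ 0.593  -0.2011  0.12  ]
prong side (50, 112) [ 0.506  -0.1852  0.12  ]
prong side (228, 80) [ 0.5871 -0.1771  0.12  ]
```

drive_tool(
  gripper=[-1,-1,-1,-1,-1,-1,-1,-1],
  xyz=[
    [0.04,0.035,0.02],
    [0.09,0.075,0.02],
    [0.14,0.115,0.02],
    [0.19,0.155,0.02],
    [0.24,0.195,0.02],
    [0.29,0.24,0.02],
    [0.33,0.275,0.02],
    [0.364,0.306,0.02],
  ],
  roll=[10,20,30,40,50,60,70,80],
  grip_force=40,
)

```text
clock: 1.1
eef_pos: [0.5225, -0.1929, 0.262]
orientation: [-0.0, 0.657, 0.754, -0.0]
wrist_force: [0.1, -0.4, -0.5]
grip_width: 0.0854
finger_force: 0.0
```

```bash
python3 -c "
from h import *
s=r.sense();print(s['clock'],s['eef_pos'],s['orientation'],s['joints'],s['wrist_force'])"
```

```text
1.1 [ 0.52251229 -0.19293641  0.26199495] [-1.84173556e-04  6.57358002e-01  7.53578412e-01 -1.70077307e-06] [-5.00059474e-01  3.14440035e-01  7.93905011e-02  1.33610721e+00
  7.60730911e-05  9.34555421e-01] [ 0.0610622  -0.42720562 -0.46029465]
```

drive_tool(
  gripper=[-1,-1,-1,-1,0.3,0.8,1,1],
  xyz=[
    [0,0,-0.04],
    [0,0,-0.08],
    [0,0,-0.119],
    [0,0,-0.119],
    [0,0,-0.119],
    [0,0,-0.119],
    [0,0,-0.119],
    [0,0,-0.119],
  ],
  roll=[2,2,2,2,2,2,2,2],
)

```text
clock: 2.1
eef_pos: [0.5212, -0.1951, 0.1438]
orientation: [0.0, 0.647, 0.763, 0.0]
wrist_force: [-1.8, -0.7, 1.1]
grip_width: 0.0122
finger_force: 1.3
```

```bash
python3 -c "
from h import *
s=snap('side','side1.png')['frame'][:,:,::-1];print(r.sense())
cv2.imwrite('pics/crop1.png',cv2.resize(s[230:380,240:440],None,fx=4,fy=4,interpolation=2))"
```

```text
{'clock': 2.15, 'joints': array([-5.04528394e-01,  3.63294662e-01, -1.73626528e-01,  1.03317082e+00,
       -2.98172778e-05,  9.02092374e-01]), 'joint_vel': array([ 0.00042022, -0.00111629,  0.000614  ,  0.00048155, -0.00063019,
        0.00059265]), 'joint_torque': array([-9.74261994e-02, -6.73841929e+01,  3.49038041e+01, -6.94409441e-01,
        3.01609444e-02,  3.93156346e-02]), 'eef_pos': array([ 0.52119348, -0.19505349,  0.14381323]), 'orientation': array([3.48166786e-04, 6.46746038e-01, 7.62705342e-01, 5.49273953e-05]), 'wrist_force': array([-1.32061054,  0.8728567 ,  2.86965809]), 'moment': array([0.13191608, 0.2527556 , 0.07547215]), 'finger_force': 39.47150409221649, 'grip_width': 0.01127112735963551}
```

View pics/crop1.png

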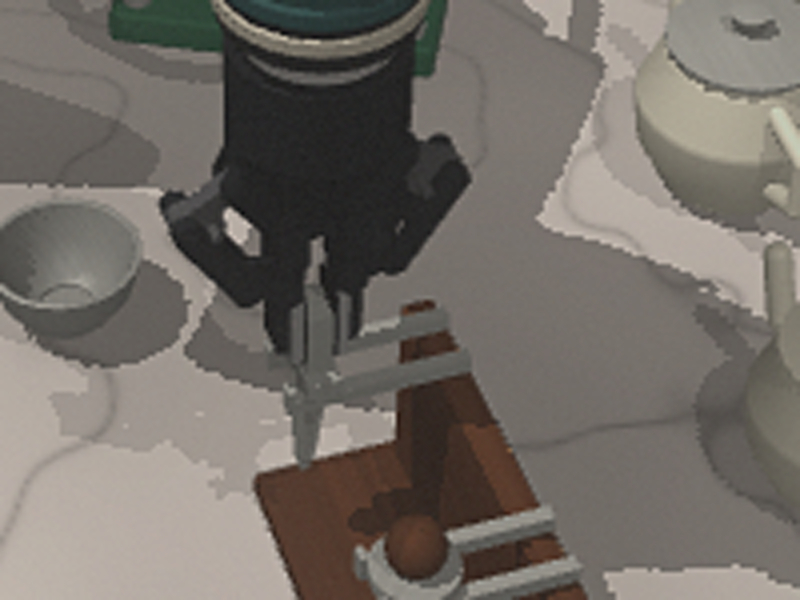

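drive_tool(
  gripper=[1,1,1,1,1,1,1,1],
  xyz=[
    [0,0,0.02],
    [0,0,0.06],
    [0,0,0.11],
    [0,0.04,0.15],
    [0.01,0.09,0.18],
    [0.02,0.14,0.18],
    [0.03,0.19,0.18],
    [0.035,0.24,0.18],
  ],
  roll=[0,0,0,-2,-6,-10,-14,-18],
)

```text
clock: 3.15
eef_pos: [0.5562, 0.0467, 0.3232]
orientation: [-0.0, 0.759, 0.651, -0.0]
wrist_force: [0.4, -0.3, -1.7]
grip_width: 0.0115
finger_force: 39.3
```

drive_tool(
  gripper=[1,1,1,1,1],
  xyz=[
    [0.01,0.04,0],
    [0.017,0.08,0],
    [0.017,0.104,0],
    [0.017,0.104,0],
    [0.017,0.104,0],
  ],
  roll=[-4,-8,-8,-8,-8],
)

```text
clock: 3.78
eef_pos: [0.573, 0.1486, 0.3233]
orientation: [0.0, 0.802, 0.598, -0.0]
wrist_force: [-0.7, -0.5, -2.6]
grip_width: 0.0117
finger_force: 39.3
```

```bash
python3 -c "
from h import *
z=lambda i,x,y,w,h,k: cv2.resize(i[y:y+h,x:x+w],None,fx=k,fy=k,interpolation=2)
s=snap('side','side2.png')['frame'][:,:,::-1]
t=snap('top','top2.png')['frame'][:,:,::-1]
cv2.imwrite('pics/crop2.png',np.hstack([z(s,260,80,100,150,4),z(t,230,180,100,150,4)]));q=r.sense();print(q['eef_pos'],q['orientation'],q['grip_width'],q['wrist_force'])"
```

```text
[0.57305306 0.14820604 0.32332833] [ 3.86911455e-05  8.02012838e-01  5.97306791e-01 -5.83073477e-05] 0.0115810855048249 [-0.98987562 -0.68418587 -1.73748525]
```

View pics/crop2.png

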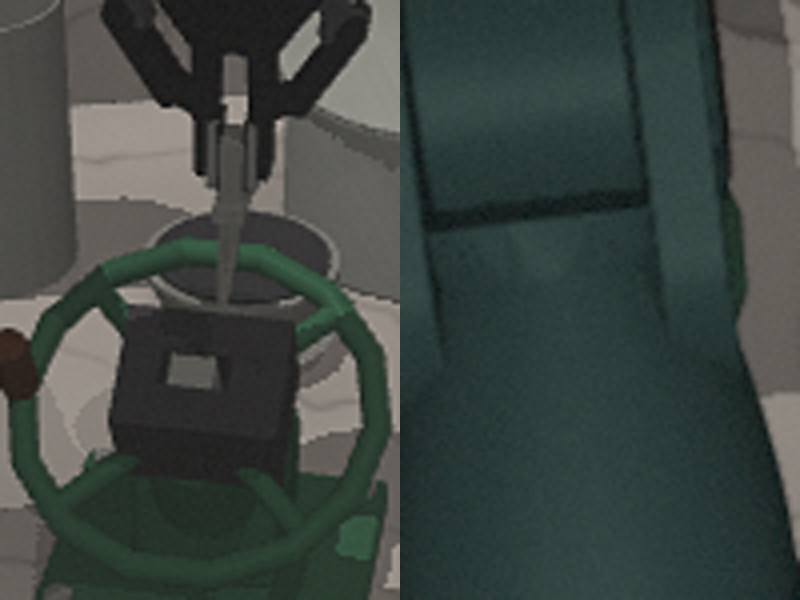

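```bash
python3 -c "
from h import *
g=cv2.cvtColor(load('side2')['frame'],6)
print('side2 rows166-180');print(g[164:182,296:326])
print('keyend');print(g[140:164,306:326])
g=cv2.cvtColor(load('top0')['frame'],6)
print('top0');print(g[234:264,274:304])
c=load('side2')
print(plane(c,(316,155.7),.2395))
"
```

```text
side2 rows166-180
[[42 40 42 44 46 43 47 46 45 40 39 42 40 39 40 37 36 44 42 43 43 43 45 44
  42 45 42 43 46 45]
 [44 44 43 45 45 44 42 44 44 42 45 39 37 39 38 40 39 41 41 42 42 44 41 43
  42 42 42 45 43 45]
 [42 43 43 42 43 43 42 43 43 43 39 36 37 37 36 42 37 45 42 42 42 45 42 43
  42 43 45 44 42 45]
 [46 43 44 45 41 39 39 41 36 44 42 42 41 35 36 37 44 44 43 44 47 42 43 43
  45 43 42 43 44 44]
 [43 43 40 46 38 34 41 74 50 48 40 41 44 33 32 36 39 38 42 44 44 42 43 41
  44 42 43 43 43 45]
 [43 44 42 46 37 35 53 91 88 88 89 85 89 86 70 58 73 72 31 32 32 37 43 45
  41 40 40 41 41 43]
 [47 44 42 42 39 29 53 89 86 86 87 86 87 86 88 89 89 89 42 30 34 37 42 44
  45 42 43 38 37 44]
 [44 42 44 44 33 36 63 88 88 87 87 87 87 89 87 88 86 86 41 33 36 36 46 44
  44 44 44 44 44 40]
 [44 44 43 40 33 38 77 87 88 86 87 86 87 87 87 87 87 81 49 31 34 36 43 47
  44 44 46 45 38 42]
 [45 42 44 39 34 39 75 88 85 86 86 86 86 85 85 85 86 81 58 33 35 37 47 46
  43 45 43 45 39 45]
 [40 44 42 35 35 41 91 88 88 87 88 89 87 88 88 87 86 67 59 32 32 40 47 43
  44 43 44 46 44 42]
 [44 42 43 37 34 53 93 89 91 88 86 89
[... 5767 characters left out ...]
44  45  73  89  89  90  91  91  92 113]
 [ 48  46  44  44  46  43  47  43  46  45  43  42  42  43  42  43  42  44
   40  46  45  51  81  91  93  90  92  93 111 131]
 [ 41  45  45  45  47  43  48  44  46  46  44  45  43  44  43  41  48  47
   44  46  47  56  84  90  94  91  92 110 130 135]
 [ 45  43  41  42  45  47  42  41  45  42  45  42  43  42  44  46  44  43
   46  47  45  66  83  91  92  89 108 128 136 133]
 [ 43  45  45  44  43  47  43  46  43  43  45  47  43  42  39  45  41  44
   42  44  47  65  87  89  93  91 123 135 135 132]
 [ 46  45  44  44  45  45  43  46  41  44  46  45  42  49  42  47  46  43
   45  42  57  71  86  93 110 121 129 135 131 135]]
[0.57267305 0.15136928 0.2395    ]
```

```bash
python3 -c "
from h import *
s=load('side2');t=load('top0')
print(tri(s,(315.7,173.3),t,(285.7,243)))
# hub face plane: lean 30deg, yaw -16, through ctr
y=np.radians(-16);X=np.array([np.cos(y),np.sin(y),0]);Yh=np.array([-np.sin(y),np.cos(y),0]);Z=-.5*Yh+np.array([0,0,.866]);Y=np.cross(Z,X)
c0=np.array([.5616,.1526,.1985])
for c,p in ((s,(315.7,173.3)),(t,(285.7,243))):
    o,d=ray(c,p);P=o+d*((c0-o)@Z)/(d@Z);print(P,(P-c0)@X,(P-c0)@Y)
# key end predicted
e=np.array([.57305,.1482,.2395])-.0038*X
print(e,proj(s,e))
"
```

```text
(array([0.57030095, 0.14967527, 0.19735286]), np.float64(0.0041834898764907))
[0.57224923 0.1487179  0.19804019] 0.011306745090420484 -0.0009195739571488386
[0.56814446 0.14984101 0.19801027] 0.007051422243597194 -0.000979414077249929
[0.56939721 0.14924742 0.2395    ] [[314.58763252 156.35029007]]
```

drive_tool(
  gripper=[1,1,1,1,1,1],
  xyz=[
    [0.001,0.001,-0.015],
    [0.001,0.001,-0.03],
    [0.001,0.001,-0.038],
    [0.001,0.001,-0.044],
    [0.001,0.001,-0.05],
    [0.001,0.001,-0.05],
  ],
  roll=[0.5,0.5,0.5,0.5,0.5,0.5],
  grip_force=25,
)

```text
clock: 4.62
eef_pos: [0.5738, 0.1498, 0.2729]
orientation: [-0.0, 0.799, 0.601, -0.0]
wrist_force: [-0.9, -2.3, -3.2]
grip_width: 0.0115
finger_force: 39.2
```

```bash
python3 -c "
from h import *
s=snap('side','side3.png')['frame'][:,:,::-1]
cv2.imwrite('pics/crop3.png',cv2.resize(s[95:195,265:365],None,fx=6,fy=6,interpolation=2));q=r.sense();print(q['eef_pos'],q['wrist_force'],q['moment'])"
```

```text
[0.57388113 0.14983791 0.27317666] [-0.92366218 -3.00659054 -1.89160073] [-0.68010205  0.41307674 -0.00580997]
```

View pics/crop3.png

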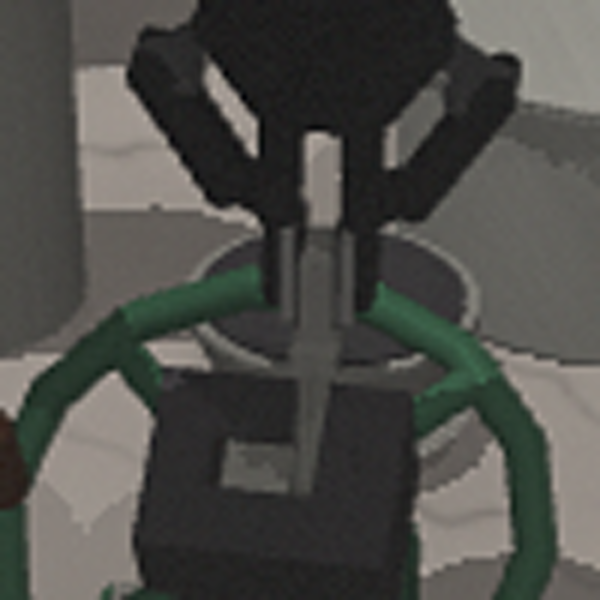

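drive_tool(
  gripper=[1,1,1,1,1,1,1,1],
  xyz=[
    [-0.0015,-0.005,-0.001],
    [-0.003,-0.01,-0.0023],
    [-0.0045,-0.0155,-0.004],
    [-0.006,-0.0205,-0.006],
    [-0.0072,-0.025,-0.0085],
    [-0.0084,-0.0295,-0.011],
    [-0.0097,-0.034,-0.014],
    [-0.011,-0.0385,-0.0173],
  ],
  roll=[0,0,0,0,0,0,0,0],
  grip_force=25,
)

```text
clock: 5.68
eef_pos: [0.5627, 0.1113, 0.2562]
orientation: [-0.0, 0.799, 0.601, 0.0]
wrist_force: [-3.5, 3.4, 5.1]
grip_width: 0.0115
finger_force: 42.4
```

```bash
python3 -c "
from h import *
s=snap('side','side4.png')['frame'][:,:,::-1]
cv2.imwrite('pics/crop4.png',cv2.resize(s[95:195,265:365],None,fx=6,fy=6,interpolation=2));q=r.sense();print(q['eef_pos'],q['wrist_force'],q['moment'],q['finger_force'])"
```

```text
[0.56245479 0.11088355 0.25573688] [-2.200229    2.36990566  4.99719968] [0.99105688 0.629464   0.0499339 ] 42.259883880615234
```

View pics/crop4.png

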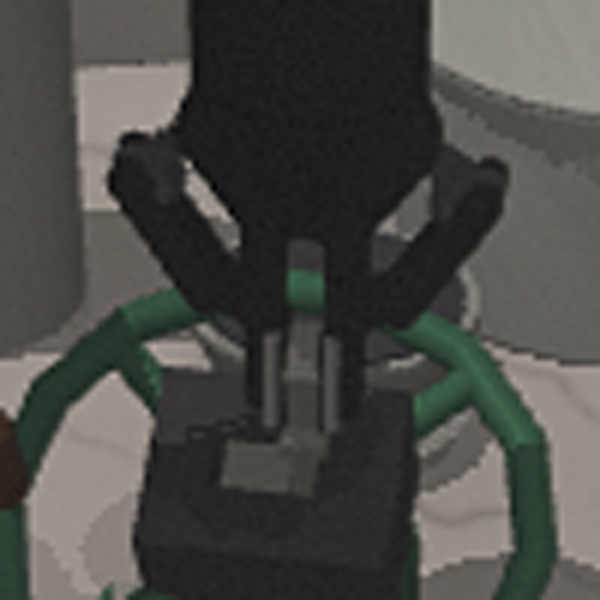

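drive_tool(
  gripper=[1,1,1,1,1,1],
  xyz=[
    [-0.0005,0.002,-0.0035],
    [0,0.004,-0.007],
    [0.0003,0.006,-0.0105],
    [0.0005,0.008,-0.014],
    [0.0008,0.0095,-0.017],
    [0.0008,0.0095,-0.017],
  ],
  roll=[0,0,0,0,0,0],
)

```text
clock: 6.48
eef_pos: [0.5634, 0.1212, 0.2388]
orientation: [-0.0, 0.799, 0.601, -0.0]
wrist_force: [-5.7, 1.9, 4.7]
grip_width: 0.0113
finger_force: 42.2
```

```bash
python3 -c "
from h import *
s=snap('side','side5.png')['frame'][:,:,::-1]
cv2.imwrite('pics/crop5.png',cv2.resize(s[95:195,265:365],None,fx=6,fy=6,interpolation=2));q=r.sense();print(q['eef_pos'],q['wrist_force'],q['moment'],q['finger_force'])"
```

```text
[0.56342554 0.12120095 0.23877787] [-4.96695282  1.96252523  5.48677686] [ 6.28562619e-01  1.14495866e+00 -5.02363280e-04] 42.21965789794922
```

View pics/crop5.png

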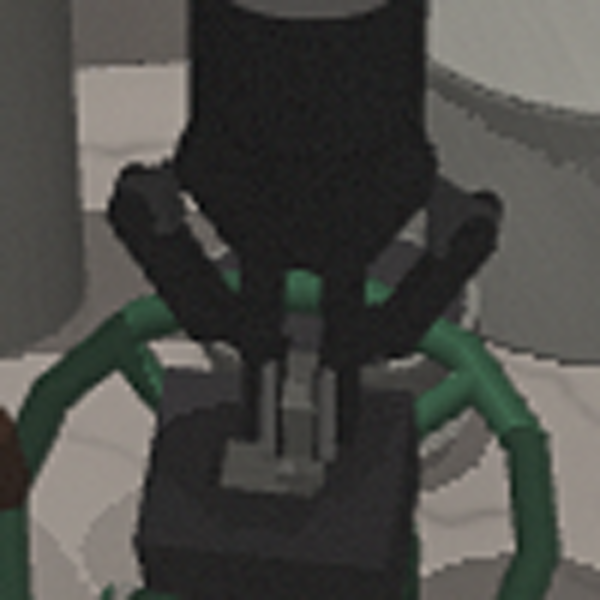

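drive_tool(
  gripper=[1,1,1],
  xyz=[
    [-0.0003,0.001,-0.0015],
    [-0.0002,0.002,-0.003],
    [-0.0002,0.002,-0.003],
  ],
  roll=[0,0,0],
)

```text
clock: 6.9
eef_pos: [0.5636, 0.1228, 0.2362]
orientation: [0.0, 0.799, 0.601, -0.0]
wrist_force: [-4.4, -1.5, 8.5]
grip_width: 0.0114
finger_force: 42.8
```

drive_tool(
  gripper=[1,1,1],
  xyz=[
    [0.0001,0.001,-0.0015],
    [0.0003,0.0015,-0.0025],
    [0.0003,0.0015,-0.0025],
  ],
  roll=[0,0,0],
)

```text
clock: 7.28
eef_pos: [0.5639, 0.1242, 0.2338]
orientation: [0.001, 0.799, 0.601, -0.0]
wrist_force: [-6.3, -1.4, 8.8]
grip_width: 0.0114
finger_force: 42.9
```

drive_tool(
  gripper=[0.5,0,-0.3,-0.3,-0.3,-0.3,-0.3],
  xyz=[
    [0,0,0],
    [0,0,0],
    [0,0,0],
    [0,0,0],
    [0,0,0.02],
    [0,0,0.05],
    [0,0,0.07],
  ],
  roll=[0,0,0,0,0,0,0],
)

```text
clock: 8.15
eef_pos: [0.5641, 0.1245, 0.3047]
orientation: [0.0, 0.799, 0.601, 0.0]
wrist_force: [-0.0, 0.2, 0.3]
grip_width: 0.0555
finger_force: 0.0
```

```bash
python3 -c "
from h import *
c=snap('side','side6.png');s=c['frame'][:,:,::-1]
cv2.imwrite('pics/crop6.png',cv2.resize(s[95:195,265:365],None,fx=6,fy=6,interpolation=2));q=r.sense();print(q['eef_pos'],q['wrist_force'],q['finger_force'],q['grip_width'])
Z=np.array([-.1378,-.4806,.866]);M=np.array([.5703,.149,.198])
for h in (10,15,20,25): print(h,proj(c,[M+Z*(h+40)/1e3, M+Z*(h+8)/1e3]).round(1).tolist())"
```

```text
[0.56453045 0.12456587 0.30676551] [-1.6845884  -0.63524721  1.53196455] 0.0 0.05561077551994821
10 [[313.5, 162.1], [314.3, 169.4]]
15 [[313.4, 160.9], [314.2, 168.2]]
20 [[313.3, 159.7], [314.1, 167.1]]
25 [[313.1, 158.6], [313.9, 166.0]]
```

View pics/crop6.png

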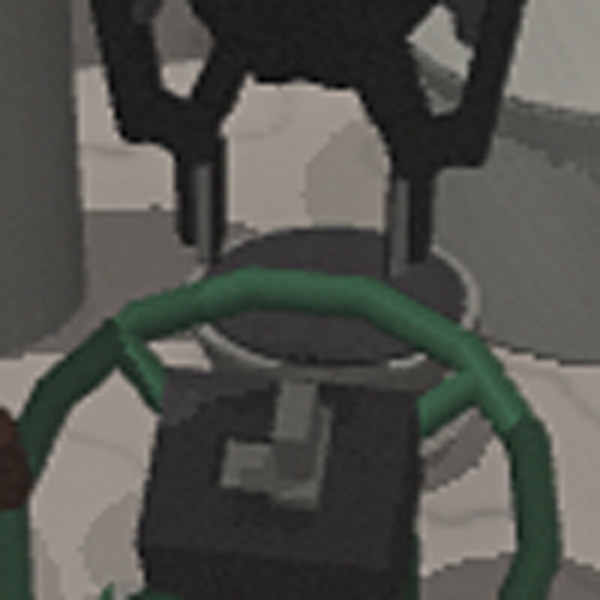

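drive_tool(
  gripper=[-0.3,-0.3,-0.3,0.2,0.6,1,1,1],
  xyz=[
    [-0.0015,-0.002,-0.02],
    [-0.0015,-0.002,-0.05],
    [-0.0015,-0.002,-0.066],
    [-0.0015,-0.002,-0.066],
    [-0.0015,-0.002,-0.066],
    [-0.0015,-0.002,-0.066],
    [-0.0015,-0.002,-0.066],
    [-0.0015,-0.002,-0.066],
  ],
  roll=[0,0,0,0,0,0,0,0],
  grip_force=80,
)

```text
clock: 9.2
eef_pos: [0.5626, 0.1226, 0.2382]
orientation: [0.0, 0.799, 0.601, 0.0]
wrist_force: [-3.2, -0.2, 6.9]
grip_width: 0.0099
finger_force: 80.9
```

drive_tool(
  gripper=[1,1,1,1,1,1,1],
  xyz=[
    [0.0003,0.001,-0.0017],
    [0.0006,0.002,-0.0035],
    [0.0008,0.003,-0.0052],
    [0.0011,0.0038,-0.007],
    [0.0014,0.0048,-0.0087],
    [0.0017,0.0058,-0.0104],
    [0.0017,0.0058,-0.0104],
  ],
  roll=[0,0,0,0,0,0,0],
)

```text
clock: 10.07
eef_pos: [0.5643, 0.1282, 0.2287]
orientation: [0.001, 0.799, 0.601, 0.001]
wrist_force: [-7.7, -1.2, 17.5]
grip_width: 0.0099
finger_force: 82.4
```

drive_tool(
  gripper=[1,1,1,1],
  xyz=[
    [0.0003,0.001,-0.0017],
    [0.0006,0.002,-0.0035],
    [0.0008,0.0025,-0.0045],
    [0.0008,0.0025,-0.0045],
  ],
  roll=[0,0,0,0],
)

```text
clock: 10.58
eef_pos: [0.5655, 0.1288, 0.2285]
orientation: [0.004, 0.799, 0.601, 0.002]
wrist_force: [-21.8, -18.7, 66.9]
grip_width: 0.0102
finger_force: 89.1
```

drive_tool(
  gripper=[1,1,0.5,0,-0.3,-0.3,-0.3,-0.3],
  xyz=[
    [-0.0008,-0.0025,0.0045],
    [-0.0008,-0.0025,0.0045],
    [-0.0008,-0.0025,0.0045],
    [-0.0008,-0.0025,0.0045],
    [-0.0008,-0.0025,0.0045],
    [-0.0008,-0.0025,0.03],
    [-0.0008,-0.0025,0.06],
    [-0.0008,-0.0025,0.08],
  ],
  roll=[0,0,0,0,0,0,0,0],
)

```text
clock: 11.58
eef_pos: [0.5643, 0.1284, 0.3036]
orientation: [0.0, 0.799, 0.601, 0.0]
wrist_force: [0.5, 1.1, -0.4]
grip_width: 0.0553
finger_force: 0.0
```

```bash
python3 -c "
from h import *
c=snap('side','side7.png');s=c['frame'][:,:,::-1]
cv2.imwrite('pics/crop7.png',cv2.resize(s[145:195,285:345],None,fx=12,fy=12,interpolation=2));q=r.sense();print(q['eef_pos'],q['wrist_force'],q['finger_force'],q['grip_width'])
Z=np.array([-.1378,-.4806,.866]);M=np.array([.5703,.149,.198])
for h in (0,5,10): print(h,proj(c,[M+Z*(h+40)/1e3, M+Z*(h+8)/1e3]).round(1).tolist())"
```

```text
[0.56472595 0.12842627 0.3056503 ] [-2.04725684 -1.09272698  2.22351597] 0.0 0.055525292766233754
0 [[313.8, 164.4], [314.6, 171.6]]
5 [[313.6, 163.2], [314.4, 170.5]]
10 [[313.5, 162.1], [314.3, 169.4]]
```

View pics/crop7.png

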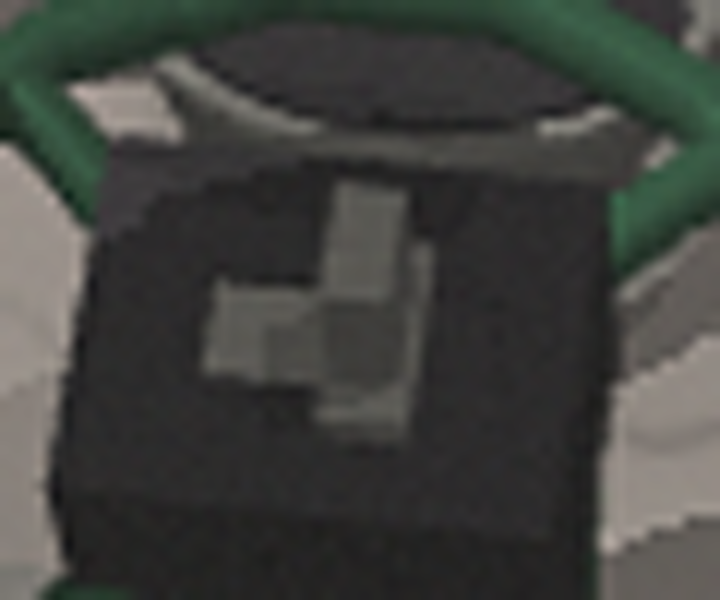

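```bash
python3 -c "
from h import *
c=load('side7')
y=np.radians(-16);X=np.array([np.cos(y),np.sin(y),0]);Z=np.array([-.1378,-.4806,.866]);Y=np.cross(Z,X);M=np.array([.5703,.149,.198])+.0015*X
print('hub',proj(c,[M-.035*Y]),'shaft -y?')
for h in (0,4,8): print(h,[proj(c,M+a*Y/1e3+(b+h)*Z/1e3)[0].round(1).tolist() for a,b in ((11,40),(-11,40),(-18,8),(-18,0))])
g=cv2.cvtColor(c['frame'],6);print('rows158-191');print(g[156:192,308:324])
print('before');print(cv2.cvtColor(load('side6')['frame'],6)[154:190,308:322])"
```

```text
hub [[313.53856195 188.37590875]] shaft -y?
0 [[315.1, 159.7], [313.9, 169.2], [314.3, 179.3], [314.5, 181.0]]
4 [[315.0, 158.8], [313.8, 168.3], [314.2, 178.5], [314.4, 180.2]]
8 [[314.9, 157.8], [313.7, 167.4], [314.1, 177.6], [314.3, 179.3]]
rows158-191
[[65 72 75 68 69 70 69 69 70 67 68 59 59 61 61 69]
 [62 62 65 72 71 74 75 78 79 82 80 79 73 69 72 73]
 [54 53 38 39 42 39 48 45 43 56 61 63 62 75 70 68]
 [39 40 38 36 38 36 36 35 35 36 37 38 37 38 38 45]
 [37 36 38 38 43 76 73 63 59 48 47 38 38 37 40 39]
 [37 40 40 38 53 89 87 88 88 89 81 36 39 40 40 38]
 [40 40 38 37 53 89 86 86 86 87 74 34 38 40 39 36]
 [45 44 43 39 64 88 89 86 86 88 65 40 37 40 37 37]
 [43 44 42 42 75 87 87 87 87 87 65 45 35 38 37 44]
 [45 44 43 45 77 84 84 86 87 84 60 65 72 45 42 43]
 [45 45 43 48 91 90 89 87 89 85 59 79 87 51 44 45]
 [44 42 43 58 88 88 86 85 87 78 59 69 80 45 43 41]
 [41 34 33 55 88 88 87 86 87 79 61 68 81 44 43 44]
 [89 88 74 80 84 87 89 90 90 74 59 67 74 37 43 38]
 [85 87 87 73 59 59 60 61 67 60 65 73 63 44 44 43]
 [88 86 71 68 61 61 62 61 61 62 64 82 60 45 46 42]
 [73 73 74 72 59 59 59 62 6
[... 2425 characters left out ...]
0  50  60  62  61  66  67  68  73  46  43  43  44]
 [ 39  37  46  42  49  50  56  55  62  59  49  39  43  45]
 [ 36  37  39  38  37  39  38  36  39  45  45  42  45  46]
 [ 40  38  38  38  38  40  39  40  39  43  43  43  43  43]
 [ 36  41  39  40  38  40  39  36  39  42  45  45  41  44]
 [ 43  41  45  45  39  36  39  43  42  45  43  41  43  43]
 [ 42  45  43  45  43  44  43  43  43  42  44  45  42  42]
 [ 42  41  43  46  42  44  42  46  46  44  43  44  44  42]
 [ 44  45  43  43  44  44  41  43  42  42  43  41  46  45]
 [ 43  44  43  44  45  42  46  44  46  44  44  45  43  43]
 [ 36  32  35  35  37  36  41  38  41  42  43  39  44  45]
 [ 37  35  37  35  34  33  37  34  34  33  35  35  37  36]]
```

```bash
python3 -c "
from h import *
print(r.job_done())"
```

```text
the job is handed in; nothing more can be done
None
```

I handed in the job at about 11.6 s: the key stood in the gap by itself, and I then drove it until it stopped dead at 67 N. In the last side view its head looks seated on the hub to within about 2 mm. I drove it by gripping the tang and pushing along the shaft instead of tapping from above. I had no direct reading of the hub's shift, and the hand-in returned no verdict.

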